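Fit the tapered strainer into the coolant filter box

ROBOT

A 6-joint arm with a two-finger parallel gripper is mounted at the origin on the work surface. World frame = base frame: x ahead of the robot, y to its left, z up, the work surface at z = 0. Lengths are in m, angles in degrees, forces in N, time in s.
With the tool pointing down it reaches from about 0.4 to 0.825 m from the base axis. Payload 7 kg.
Tool frame: the origin (TCP) lies midway between the tips of the shut fingers; the grasp point (between the pads) lies r.hold_point_z behind it (r.hold_point_z is the distance from the TCP to the grasp point, in m); z points along the fingers, x is the direction in which the jaws open and shut, and the axes are right-handed (so a half turn about z gives the same grasp; the last joint's range is limited). The gripper opens to 88 mm and grips with 3 to 60 N. Pads are 19 mm wide; open, the fingers measure 130 mm over their backs; the gripper's body (78 mm by 193 mm) begins 47 mm behind the grasp point.
Start: joints at [16.507, 20.546, 0.682, 0, -70.136, -16.507], TCP at [0.675, -0, 0.227] pointing down, gripper open.
Joint ranges: [-176.03, 176.03], [-82.01, 121.73], [-58.28, 71.71], [-173.87, 95.51], [-174.79, -0.11], [-173.66, 173.66]. Speed limits (degrees/s): [136.94, 136.94, 172.46, 180, 180, 180].

INTERFACE

Orientations are given as [roll, pitch, yaw] about the fixed x, y, z axes, in that order (R = Rz(yaw) Ry(pitch) Rx(roll)).
In Python, from plant import get_state, viewer, close_job, r gives the robot as it stands.
- The arm moves only by the tool apply_moves, never from a script. Its argument "plan" is a list of rows, each a list of 3 entries, a list of its own where there are three numbers: the closure in counts, from 0 (fully open) to 255 (shut), then the shift along the tool's x, y, z in units of 50 mm (1.0 is 50 mm), then the turn about the tool's z in units of 6 degrees (1.0 is 6 degrees). A call has 1 to 12 rows; each row shifts and turns the commanded pose from where the row before left it, along the tool's axes as they then stand; what a row does not reach is not made up. A row lasts 1/8 s, in which the tool goes at most 62.5 mm and 10.7 degrees, less where a joint would pass 70% of its speed; a pose out of reach is approached as far as the arm can. A call is refused whole if a number of a shift passes 1 or a number of a turn 1, either way. A call with a gripper value outside its range is refused whole. The fingers move at their own pace and stop on an object; "squeeze" is the grip in N (left out, the last holds). Time passes only in rows, so rows that do not move let the fingers close. It gives the time, the measured TCP pose, the force and the opening at its end, in the units of the state.
- get_state(): the state, without advancing time (a new reading comes with each control period).
- viewer.capture(name): name is "scene" or "side" or "wrist"; returns a dict with "frame" (400x640x3 uint8, blue, green, red), "K" (3x3 intrinsics, pixels), "R" (3x3) and "t" (3): a world point X has camera coordinates R X + t; the wrist camera has in their place "mount" (4x4, takes a point from camera to tool coordinates, whose origin is the TCP and whose axes are the tool frame's). Camera axes: x right, y down, z forward; pixel columns grow to the right and rows downward; lengths in m; the calibration is good to about 2 mm. A picture is of the moment at which its call begins: read the wrist's pose just before it. There is no depth.
- close_job(): hands the job in, once; it reports no verdict.
The state is a dict: "time_s": time; "joints": joint angles; "qd": joint speeds; "joint_torque": joint torques, N m; "tcp_pos": TCP position; "eef_rot": TCP orientation; "contact_force": force on the tool from outside, world axes, zero at the start; "moment": the same for the moment, N m; "gripper_width": finger opening in m.
Only numpy, scipy, OpenCV 4.12 (cv2) and the standard library are available. Lean on these libraries where they do the work, as an engineer would, in place of code of your own. Each camera call takes 0.05 s, during which the arm holds its last target.

TASK

Fit the tapered steel strainer back into the green filter box: nest it in the mouth with its lugs in the slots, press it down gently against the spring without ramming it until the tapers wedge, turn it clockwise to the stop so that it locks, and let go. Leave the other things on the bench where they are.

Things in the scene. Friction and masses are not known exactly. Their poses are not given: they have to be found in the camera images.
- strainer: Tapered steel strainer, loose, upright, about 0.25 kg: its origin, the mid point, lies on its axis half-way up (52 mm above the foot), z up. 104 mm tall. Cone 44 mm across at the foot, widening to 76 mm across at 54 mm up; closed cap, 76 mm across, from 54 to 60 mm up; handle above.
- lug (a point): One of the strainer's two like lugs (on its +x and -x sides): centre of the lug, 43 mm from the axis, 5 mm above the strainer's mid point. Each lug reaches out to 48 mm from the axis, is 12 mm wide and 6 mm tall (54 to 60 mm above the foot).
- handle (a point): Middle of the strainer's handle, 30 mm above the strainer's mid point: an upright flat tab on the cap, 46 mm long along x (in line with the lugs), 12 mm thick along y, 44 mm tall. Pinch it across its thickness from above, fingertips above the cap (the cap's top is 22 mm below this point).
- mouth (a point): Green filter box, fixed, 140 x 140 x 100 mm tall: centre of its round mouth at the top face, z up, x and y along its sides. Flush in the mouth a fixed bayonet ring, opening 84 mm across, has two opposite slots 22 mm wide. Their line lies up to 30 degrees either way of this x axis; it is NOT measured: see it or feel for it. With the lugs resting on the ring, the strainer's mid point is 2 mm below the mouth.
- pressed (a point): Point on the bowl's axis, 18 mm below the mouth. With its lugs in the slots the strainer meets a sprung seat (2 N when the strainer's mid point is 2 mm below the mouth, 0.6 N more per mm). With the strainer's mid point over 16 mm below the mouth (over 10 N; about here) the lugs pass under the ledges and it turns clockwise, seen from above, about 50 degrees to a hard stop. The other way is blocked.
- locked (a point): Point on the bowl's axis, 12 mm below the mouth: where the strainer's mid point ends when locked. At the stop the spring lifts the strainer into end pockets and it stays down when released; not turned far enough, it springs up or stays lower.
- wedge (a point): Point on the bowl's axis, 24 mm below the mouth. The bowl has the strainer's own taper: as the strainer's mid point comes within 2 mm of this depth (about 14 N of spring) the two cones meet; pushed on (about 25 N in all, 20 N between the cones) they wedge. Off-centre they touch sooner.
- filterbox: The same green filter box; origin under its centre, on the bench, 100 mm below the mouth. The tapered bowl is part of it; the bayonet ring and sprung seat are separate parts fixed in it.
- deadcentre: Bystander: upright steel taper with a pointed top, 30 mm across, 88 mm tall; origin in it.
- plaincup: Bystander: plain aluminium tapered cup, no lugs, no handle, 76 mm across the rim, 55 mm tall; origin in it.
- spanner: Bystander: steel spanner lying flat; origin in it.
- pulley: Bystander: aluminium disc with a bore, 100 mm across, 30 mm tall; origin in it.
- oil: Bystander: grey bottle, 56 mm across, 150 mm tall; origin in it.
- bignut: Bystander: dark square nut, 40 mm wide, 20 mm tall; origin in it.
- swarfbrush: Bystander: hand brush lying flat; origin in it.
Things that resemble listed ones, but are neither listed nor needed, are in the scene too. What is shaped like the strainer but brown or yellow is not meant.

How it is judged (in metres and radians):
On the way:
1. the strainer is nested in the mouth, lugs in the slots and pressed below the ledges (z of strainer in the frame of mouth below -0.0155 m and horizontal distance between strainer and mouth below 0.006 m), for 0.1 s.
At the end, for the whole second after the job is handed in: The strainer stays locked in its end pockets, released: its mid point 9.5 to 14.5 mm below the mouth, within 6 mm of the mouth's axis, upright within 0.08 rad (z of strainer in the frame of mouth between -0.0145 and -0.0095 m and horizontal distance between strainer and mouth below 0.006 m and angle between strainer's own z axis and vertical below 0.08 rad); the robot touches nothing.
It fails at once if the strainer is rammed so that it wedges in the tapered bowl (more than 20 N between the strainer and the filter box itself; the ring and the sprung seat do not count) (contact force between strainer and filterbox above 20 N).
It fails at once if a bystander is moved by more than 30 mm (distance of any of deadcentre, plaincup, spanner, pulley, oil, bignut, swarfbrush from where it was at the start of the episode above 0.03 m).
It also fails if it takes over 72 s, if anything falls off the work surface, if the arm or the gripper's body presses on something with over 40 N, if the wrist force passes 120 N, or if a joint passes its speed limit or range.

## Working session

There is one attempt and no reset: what is moved stays moved. The work goes in short steps, Python scripts to look and compute and a tool call to move; the robot and the scene stay as the last step left them, time stands still between calls to the robot, and variables do not carry over. Pictures are saved under pics/ and viewed, and the job is handed in when it is done.

Besides the shell and the picture viewer there is one more tool, called after "Emit:" as a command line: name --argument value ..., lists and objects as JSON in quotes. apply_moves: Moves the arm, as the interface text tells. Its arguments: {"type":"object","properties":{"plan":{"type":"array","items":{"type":"array"}},"squeeze":{"type":"number"}},"required":["plan"]}

```bash
mkdir -p pics; ls; python3 - <<'E'
from plant import get_state, viewer, r
import cv2,numpy as np
print(get_state(), r.hold_point_z)
for n in ["scene","side","wrist"]:
    c=viewer.capture(n); cv2.imwrite(f"pics/{n}0.png",c["frame"])
    print(n,{k:np.round(v,4).tolist() for k,v in c.items() if k!="frame"})
E
```

```text
pics
{'time_s': 0.0, 'joints': array([ 1.65062439e+01,  2.05912974e+01,  6.32225233e-01, -1.95933340e-02,
       -7.01360018e+01, -1.65071398e+01]), 'qd': array([-0.01874858,  0.06229032, -0.00882764,  0.04502883,  0.0627441 ,
        0.01323037]), 'joint_torque': array([-8.00930356e-04, -5.82726967e+01,  2.93058443e+01,  6.99745238e+00,
        6.93249181e-03, -2.06530804e-04]), 'tcp_pos': array([ 6.74496225e-01, -4.23954566e-05,  2.25614143e-01]), 'eef_rot': array([-1.79990643e+02, -9.63891599e-02,  1.79992423e+02]), 'contact_force': array([ 1.04802263, -0.34981731,  0.40249925]), 'moment': array([-0.03115108, -0.00314282,  0.00213413]), 'gripper_width': 0.08781256610913632} 0.0188
scene {'K': [[365.8725, 0.0, 320.1713], [0.0, 365.8725, 200.4037], [0.0, 0.0, 1.0]], 'R': [[-0.7188, 0.6952, -0.0032], [0.4166, 0.4271, -0.8025], [-0.5565, -0.5782, -0.5966]], 't': [0.4175, -0.1499, 1.2158]}
side {'K': [[514.5584, 0.0, 318.8855], [0.0, 514.5584, 203.8899], [0.0, 0.0, 1.0]], 'R': [[0.8884, -0.4591, 0.005], [-0.356, -0.6956, -0.6241], [0.29, 0.5526, -0.7813]], 't': [-0.493, 0.2181, 1.2955]}
wrist {'K': [[305.5222, 0.0, 319.2973], [0.0, 305.5222, 199.7629], [0.0, 0.0, 1.0]], 'mount': [[1.0, 0.0, 0.0007, 0.0], [-0.0002, 0.9682, 0.2502, -0.0659], [-0.0007, -0.2502, 0.9682, -0.158], [0.0, 0.0, 0.0, 1.0]]}
```

View pics/scene0.png

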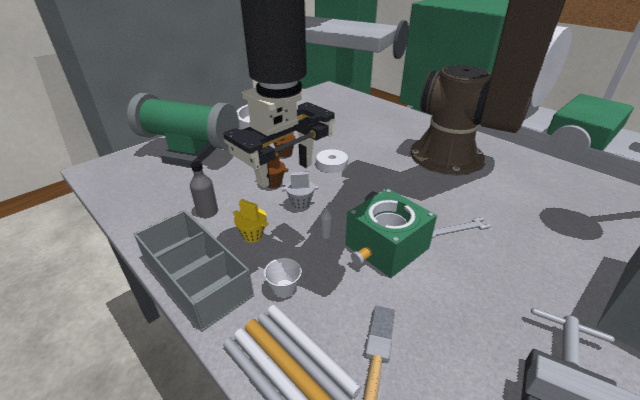

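View pics/side0.png

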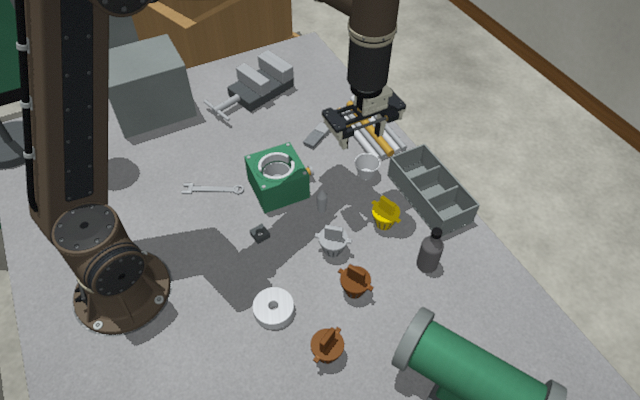

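View pics/wrist0.png

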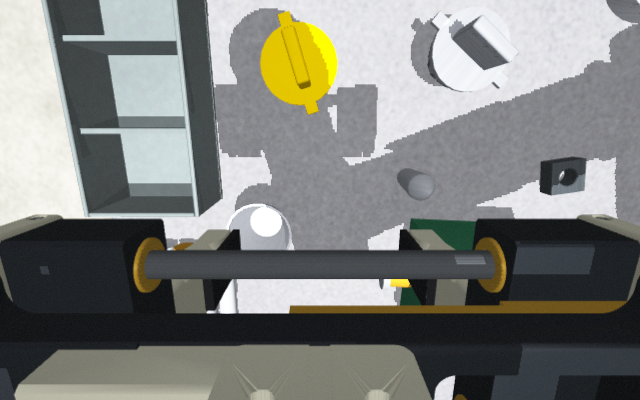

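```bash
python3 - <<'E'
import cv2,numpy as np
s=cv2.imread("pics/side0.png"); c=cv2.imread("pics/scene0.png"); w=cv2.imread("pics/wrist0.png")
f=lambda im,x0,y0,x1,y1,k:cv2.resize(im[y0:y1,x0:x1],None,fx=k,fy=k,interpolation=cv2.INTER_CUBIC)
a=f(s,240,130,370,270,4); cv2.imwrite("pics/c_side.png",a)
cv2.imwrite("pics/c_scene.png",f(c,270,150,450,290,4))
cv2.imwrite("pics/c_wrist.png",f(w,400,0,540,110,5))
E
```

```text
(no output)
```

View pics/c_side.png

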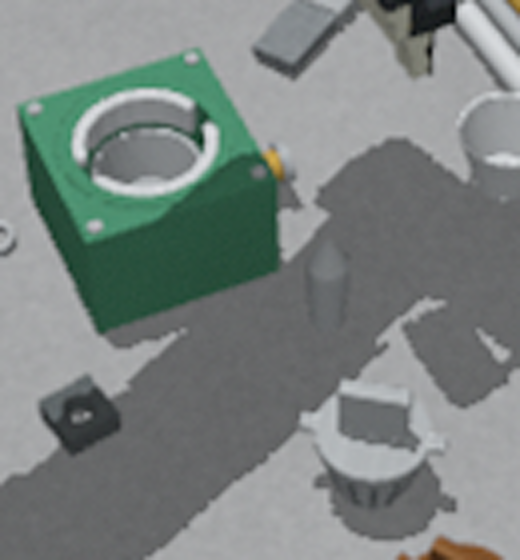

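View pics/c_scene.png

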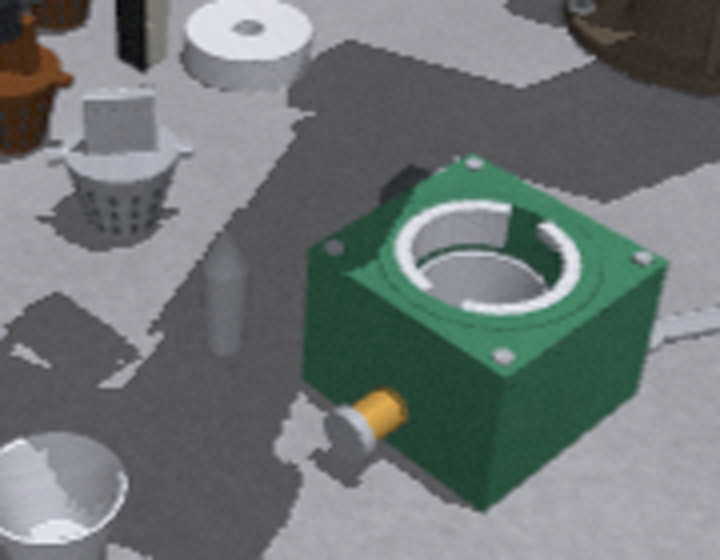

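View pics/c_wrist.png

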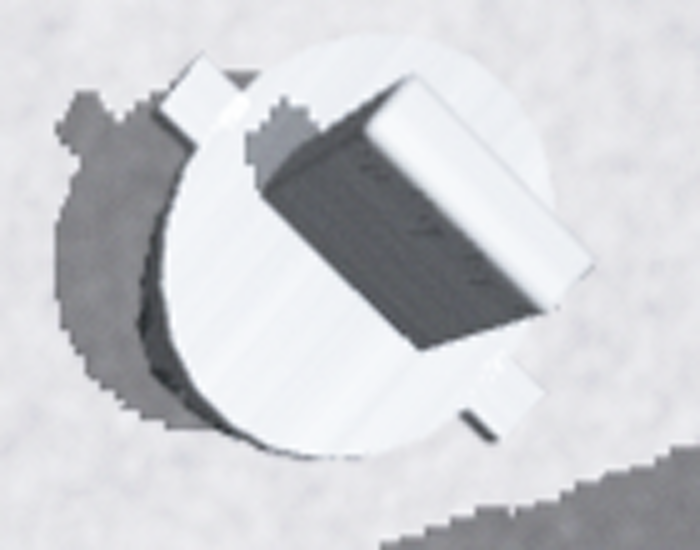

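```bash
cat > h.py <<'E'
import numpy as np,cv2
from scipy.spatial.transform import Rotation as Rr
def ray_fixed(c,uv,z):
    uv=np.atleast_2d(np.array(uv,float)); K=np.array(c["K"]);R=np.array(c["R"]);t=np.array(c["t"])
    d=np.c_[uv,np.ones(len(uv))]@np.linalg.inv(K).T@R; o=-R.T@t
    return o+d*((z-o[2])/d[:,2])[:,None]
def ray_wrist(c,st,uv,z):
    uv=np.atleast_2d(np.array(uv,float)); M=np.array(c["mount"])
    R=Rr.from_euler('xyz',st["eef_rot"],degrees=True).as_matrix(); p=np.array(st["tcp_pos"])
    o=R@M[:3,3]+p; d=np.c_[uv,np.ones(len(uv))]@np.linalg.inv(np.array(c["K"])).T@(R@M[:3,:3]).T
    return o+d*((z-o[2])/d[:,2])[:,None]
def circ(P):
    A=np.c_[2*P[:,:2],np.ones(len(P))];s=np.linalg.lstsq(A,(P[:,:2]**2).sum(1),rcond=None)[0]
    return s[:2],np.sqrt(s[2]+s[:2]@s[:2])
E
python3 - <<'E'
from h import *
from plant import get_state,viewer
np.set_printoptions(precision=4,suppress=True)
st=get_state()
w=viewer.capture("wrist");s=viewer.capture("side");c=viewer.capture("scene")
L=lambda p,x0,y0,k:(np.array(p,float)+.5)/k-.5+[x0,y0]
H=ray_wrist(w,st,L([(415,78),(595,265),(545,312),(365,128)],400,0,5),.104)
print("handle",H,H.mean(0),np.linalg.norm(np.diff(H,axis=0),axis=1))
G=ray_wrist(w,st,L([(203,52),(158,105),(547,392),(497,438)],400,0,5),.060)
a,b=G[:2].mean(0),G[2:].mean(0);print("lug",a,b,(a+b)/2,np.linalg.norm(a-b),np.degrees(np.arctan2(*(a-b)[1::-1])))
Q=ray_fixed(s,L([(342,385),(410,393)],240,130,4),.104);print("side handle top",Q.mean(0))
Q=ray_fixed(c,L([(85,92),(155,95)],270,150,4),.104);print("scene handle top",Q.mean(0),np.linalg.norm(Q[0]-Q[1]))
B=ray_fixed(s,L([(192,57),(35,108),(95,227),(258,171)],240,130,4),.1);print("bolts side",B,B.mean(0))
B2=ray_fixed(c,L([(475,163),(336,247),(504,356),(643,259)],270,150,4),.1);print("bolts scene",B2,B2.mean(0))
R1=ray_fixed(s,L([(72,140),(85,112),(118,93),(150,88),(185,97),(215,140),(208,170),(180,190),(140,195),(105,184)],240,130,4),.1);print(circ(R1))
R2=ray_fixed(c,L([(396,250),(410,222),(450,203),(500,204),(570,245),(579,270),(560,298),(510,314),(470,310),(410,283)],270,150,4),.1);print(circ(R2))
for nm,cm,pts,o in [("scene",c,[(512,208),(545,223),(412,288),(465,308)],(270,150)),("side",s,[(195,104),(210,122),(80,165),(95,178)],(240,130))]:
    P=ray_fixed(cm,L(pts,*o,4),.1); print(nm,np.degrees(np.arctan2(*(P[:2].mean(0)-P[2:].mean(0))[1::-1])),P[:,:2].tolist())
E
```

```text
handle [[ 0.5405 -0.1497  0.104 ]
 [ 0.5064 -0.1216  0.104 ]
 [ 0.5137 -0.1142  0.104 ]
 [ 0.5478 -0.1423  0.104 ]] [ 0.5271 -0.1319  0.104 ] [0.0442 0.0103 0.0442]
lug [ 0.5639 -0.1627  0.06  ] [ 0.49   -0.1028  0.06  ] [ 0.5269 -0.1328  0.06  ] 0.09511786389016069 -39.041225171240036
side handle top [ 0.5274 -0.1328  0.104 ]
scene handle top [ 0.5265 -0.1315  0.104 ] 0.04514477038086384
bolts side [[0.5513 0.1902 0.1   ]
 [0.4313 0.1946 0.1   ]
 [0.4248 0.074  0.1   ]
 [0.5447 0.0696 0.1   ]] [0.488  0.1321 0.1   ]
bolts scene [[0.4212 0.0715 0.1   ]
 [0.542  0.0675 0.1   ]
 [0.5476 0.1866 0.1   ]
 [0.4289 0.1926 0.1   ]] [0.4849 0.1296 0.1   ]
(array([0.4875, 0.1307]), np.float64(0.050547890086612514))
(array([0.488 , 0.1302]), np.float64(0.04970815643065678))
scene -174.07991816715617 [[0.44221978623190916, 0.11414750901536036], [0.44042542648922123, 0.1357894321389264], [0.5392705605658014, 0.11973200209774426], [0.5320035562627644, 0.14976466185805531]]
side 8.572181509833685 [[0.5332748835917644, 0.1468592903294329], [0.5351949704365414, 0.12628333498961586], [0.43807139911884363, 0.1302699630424461], [0.4424637899090672, 0.1145435434627502]]
```

Emit:
apply_moves --plan '[[0,[0.43,0.85,0],0],[0,[0.43,0.85,0],0],[0,[0.43,0.85,0],0],[0,[0.43,0.85,0],0],[0,[0.43,0.85,0],0],[0,[0.43,0.85,0],0],[0,[0,0,0],0],[0,[0,0,0],0]]'

```text
time_s: 1.3
tcp_pos: [0.5459, 0.255, 0.2266]
eef_rot: [-180.0, -0.0, -180.0]
contact_force: [1.3, -0.4, 0.5]
gripper_width: 0.088
```

```bash
python3 - <<'E'
from h import *
from plant import get_state,viewer
st=get_state();w=viewer.capture("wrist");cv2.imwrite("pics/wrist1.png",w["frame"])
print(st["tcp_pos"],st["eef_rot"],st["joints"],st["contact_force"])
E
```

```text
[0.54589331 0.25500522 0.22656137] [-1.79989936e+02 -3.48393217e-03 -1.79954099e+02] [ 4.36041316e+01  1.37855331e+01 -8.85802090e+00  5.30038907e-03
 -6.73659056e+01 -4.35602708e+01] [ 1.28685892 -0.43191084  0.47960094]
```

View pics/wrist1.png

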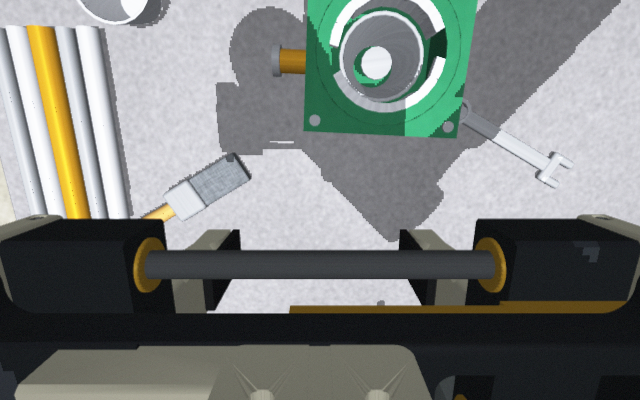

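```bash
python3 - <<'E'
import cv2
w=cv2.imread("pics/wrist1.png");cv2.imwrite("pics/c1.png",cv2.resize(w[0:140,300:480],None,fx=4,fy=4,interpolation=cv2.INTER_CUBIC))
E
```

```text
(no output)
```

View pics/c1.png

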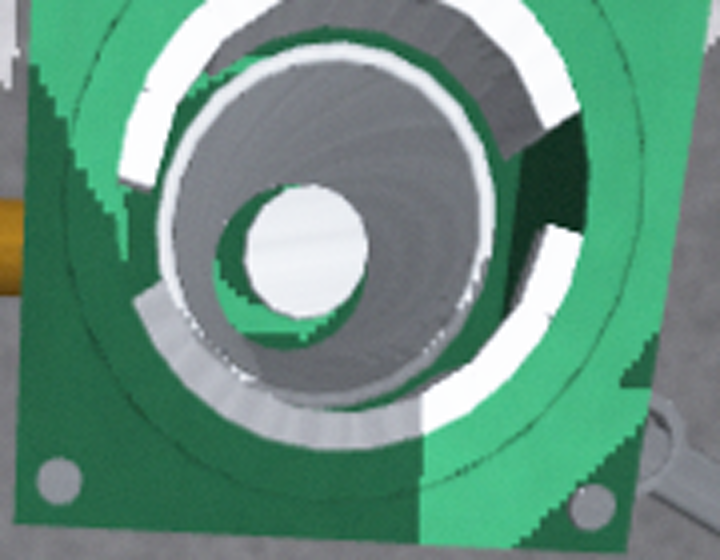

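```bash
python3 - <<'E'
from h import *
from plant import get_state,viewer
np.set_printoptions(precision=4,suppress=True)
st=get_state();w=viewer.capture("wrist");s=viewer.capture("side")
L=lambda p,x0,y0,k:(np.array(p,float)+.5)/k-.5+[x0,y0]
f=lambda p:ray_wrist(w,st,L(p,300,0,4),.1)
print("ring",circ(f([(119,179),(128,130),(150,85),(190,32),(220,5),(560,70),(580,112),(583,235),(560,300),(520,355),(470,405),(425,432),(340,450),(270,438),(220,410),(160,350)])))
o=f([(119,179),(135,300),(580,112),(583,235)]);i=f([(151,187),(168,280),(545,130),(548,225)])
for P in(o,i):
    d=P[:2].mean(0)-P[2:].mean(0);print(P[:,:2],P.mean(0),np.degrees(np.arctan2(d[1],d[0])),np.linalg.norm(P[0]-P[1]),np.linalg.norm(P[2]-P[3]))
for n,p,z in [("brownA",(355,281),.06),("brownB",(327,345),.06),("oil top",(437,233),.15),("dead tip",(322,192),.088),("cup",(368,160),.055),("pulley",(273,303),.03)]:
    print(n,ray_fixed(s,p,z))
E
```

```text
ring (array([0.4874, 0.1314]), np.float64(0.04953531668680921))
[[0.5373 0.1257]
 [0.5336 0.1497]
 [0.4406 0.1129]
 [0.4375 0.1367]] [0.4873 0.1313 0.1   ] 7.658451816648143 0.024302102433816315 0.024027429952374217
[[0.5305 0.1273]
 [0.5265 0.1457]
 [0.4476 0.1163]
 [0.4452 0.1347]] [0.4875 0.131  0.1   ] 7.62939313810874 0.01884070955382137 0.018585784049677343
brownA [[ 0.5128 -0.2715  0.06  ]]
brownB [[ 0.3762 -0.3844  0.06  ]]
oil top [[ 0.7213 -0.29    0.15  ]]
dead tip [[ 0.5606 -0.0063  0.088 ]]
cup [[0.75  0.065 0.055]]
pulley [[ 0.3166 -0.2195  0.03  ]]
```

Emit:
apply_moves --plan '[[0,[0.042,-0.86,0],0],[0,[0.042,-0.86,0],0],[0,[0.042,-0.86,0],0],[0,[0.042,-0.86,0],0],[0,[0.042,-0.86,0],0],[0,[0.042,-0.86,0],0],[0,[0.042,-0.86,0],0],[0,[0.042,-0.86,0],0],[0,[0.042,-0.86,0],0],[0,[0,0,0],0]]'

```text
time_s: 2.7
tcp_pos: [0.5264, -0.1353, 0.2264]
eef_rot: [-180.0, -0.0, 179.7]
contact_force: [-0.1, 0.1, -0.6]
gripper_width: 0.0874
```

Emit:
apply_moves --plan '[[0,[0,0,0],-0.94],[0,[0,0,0],-0.94],[0,[0,0,0],-0.94],[0,[0,0,0],-0.94],[0,[0,0,0],-0.94],[0,[0,0,0],-0.94],[0,[0,0,0],-0.94],[0,[0,0,0],-0.94],[0,[0,0,0],-0.94],[0,[0,0,0],0],[0,[0,0,0],0]]'

```text
time_s: 4.08
tcp_pos: [0.527, -0.1321, 0.2265]
eef_rot: [180.0, 0.0, -129.4]
contact_force: [-0.0, -0.1, -0.3]
gripper_width: 0.0881
```

```bash
python3 - <<'E'
from h import *
from plant import get_state,viewer
st=get_state();w=viewer.capture("wrist");cv2.imwrite("pics/wrist2.png",w["frame"])
print(st["tcp_pos"],st["eef_rot"],st["joints"],st["contact_force"])
s=viewer.capture("side")["frame"];cv2.imwrite("pics/side2.png",s)
E
```

```text
[ 0.52701404 -0.13206583  0.22654666] [ 1.79996338e+02  1.49361002e-03 -1.29379962e+02] [ 6.60131698e+00  8.15598098e+00 -1.59999719e+01 -4.02340058e-03
 -6.58455177e+01  4.40203671e+01] [-0.04148996 -0.10152838 -0.25917484]
```

View pics/wrist2.png

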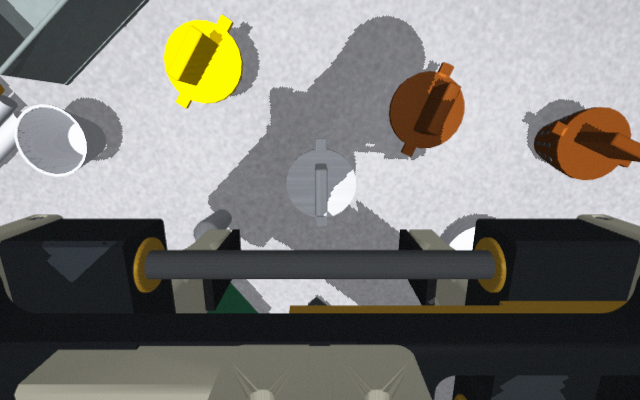

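View pics/side2.png

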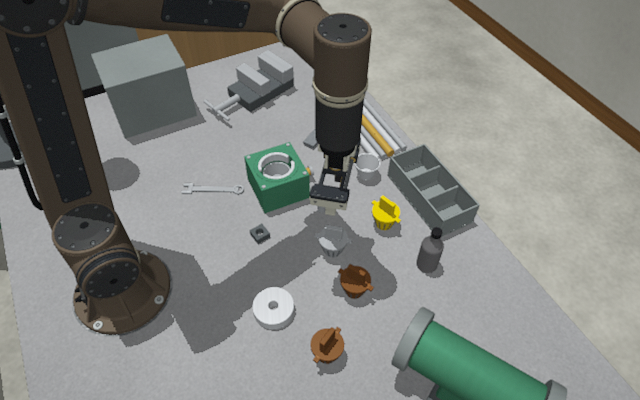

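Emit:
apply_moves --plan '[[0,[0,0,0.6],0],[0,[0,0,0.6],0],[0,[0,0,0.6],0],[0,[0,0,0.6],0],[0,[0,0,0.4],0],[0,[0,0,0.2],0],[0,[0,0,0.13],0],[0,[0,0,0],0],[0,[0,0,0],0]]'

```text
time_s: 5.3
tcp_pos: [0.5276, -0.132, 0.0708]
eef_rot: [-179.9, 0.0, -129.2]
contact_force: [0.3, 0.1, 0.1]
gripper_width: 0.0877
```

Emit:
apply_moves --plan '[[255,[0,0,0],0],[255,[0,0,0],0],[255,[0,0,0],0],[255,[0,0,0],0],[255,[0,0,0],0],[255,[0,0,0],0],[255,[0,0,0],0],[255,[0,0,0],0]]' --squeeze 35

```text
time_s: 6.3
tcp_pos: [0.5271, -0.1321, 0.0701]
eef_rot: [180.0, -0.0, -129.2]
contact_force: [-0.2, -0.7, 0.6]
gripper_width: 0.0133
```

```bash
python3 - <<'E'
from h import *
from plant import get_state,viewer
st=get_state();w=viewer.capture("wrist");cv2.imwrite("pics/wrist3.png",w["frame"])
print(st["tcp_pos"],st["eef_rot"],st["joints"],st["contact_force"],st["gripper_width"])
E
```

```text
[ 0.52705228 -0.13206097  0.07006768] [ 1.79997756e+02 -5.21187017e-03 -1.29239602e+02] [ 6.60559863e+00  1.72209453e+01 -2.73461407e+01  2.83578754e-03
 -4.54382167e+01  4.41528097e+01] [-0.16508801 -0.72538181  0.64512395] 0.013310170574761221
```

View pics/wrist3.png

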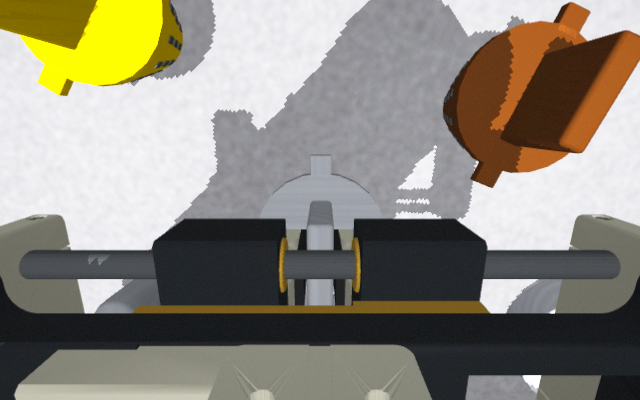

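Emit:
apply_moves --plan '[[255,[0,0,-0.1],0],[255,[0,0,-0.2],0],[255,[0,0,-0.4],0],[255,[0,0,-0.5],0],[255,[0,0,-0.5],0],[255,[0,0,-0.5],0],[255,[0,0,-0.4],0],[255,[0,0,-0.2],0],[255,[0,0,0],0],[255,[0,0,0],0]]'

```text
time_s: 7.6
tcp_pos: [0.5265, -0.132, 0.2092]
eef_rot: [179.9, -0.0, -129.3]
contact_force: [-0.3, -0.4, -2.9]
gripper_width: 0.0119
```

```bash
python3 - <<'E'
from h import *
from plant import get_state,viewer
st=get_state();w=viewer.capture("wrist");cv2.imwrite("pics/wrist4.png",w["frame"])
print(st["tcp_pos"],st["eef_rot"],st["joints"],st["contact_force"],st["gripper_width"])
cv2.imwrite("pics/c4.png",cv2.resize(w["frame"][130:250,240:400],None,fx=5,fy=5,interpolation=cv2.INTER_CUBIC))
s=viewer.capture("side");cv2.imwrite("pics/side4.png",cv2.resize(s["frame"][100:300,240:440],None,fx=3,fy=3))
E
```

```text
[ 0.5264848  -0.13196167  0.20921165] [ 1.79930691e+02 -4.15333300e-02 -1.29252704e+02] [ 6.60709248e+00  8.88932687e+00 -1.74719366e+01 -2.32143710e-02
 -6.37168123e+01  4.41504721e+01] [-0.30223733 -0.36372345 -2.90319775] 0.0118959575312693
```

View pics/c4.png

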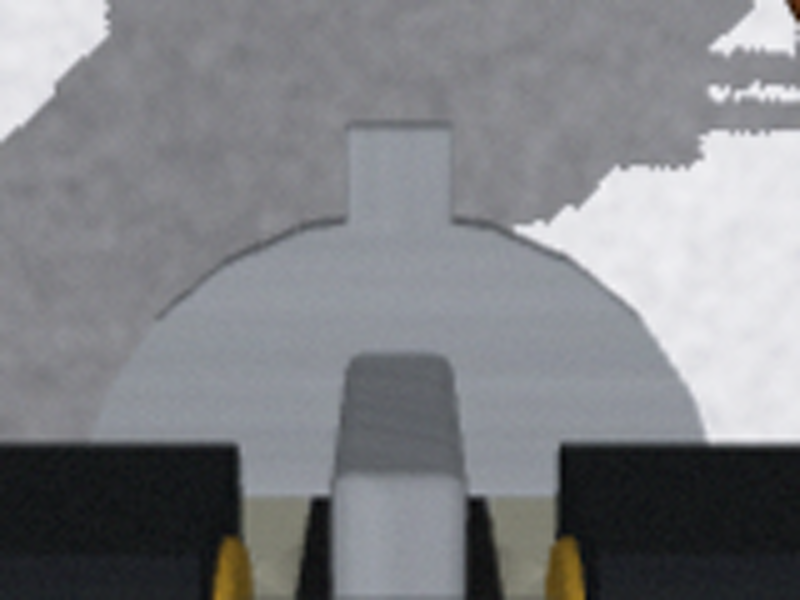

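View pics/side4.png

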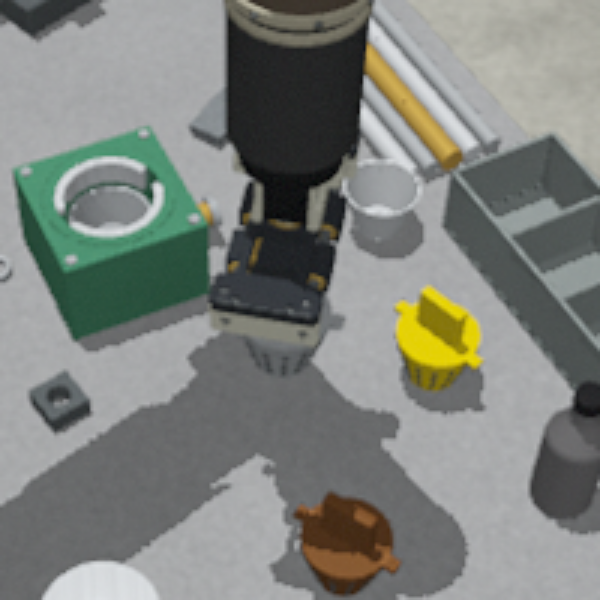

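Emit:
apply_moves --plan '[[255,[0,0,0],-0.87],[255,[0,0,0],-0.87],[255,[0,0,0],-0.87],[255,[0,0,0],-0.87],[255,[0,0,0],-0.87],[255,[0,0,0],-0.87],[255,[0,0,0],-0.87],[255,[0,0,0],-0.87],[255,[0,0,0],-0.87],[255,[0,0,0],0],[255,[0,0,0],0]]'

```text
time_s: 9.07
tcp_pos: [0.527, -0.132, 0.2097]
eef_rot: [180.0, 0.0, -82.4]
contact_force: [0.5, 0.7, -1.7]
gripper_width: 0.0116
```

Emit:
apply_moves --plan '[[255,[-0.3,0,0],0],[255,[-0.7,0.01,0],0],[255,[-0.8,0.01,0],0],[255,[-0.8,0.01,0],0],[255,[-0.8,0.01,0],0],[255,[-0.8,0.01,0],0],[255,[-0.7,0.01,0],0],[255,[-0.42,0.02,0],0],[255,[0,0,0],0],[255,[0,0,0],0],[255,[0,0,0],0]]'

```text
time_s: 10.45
tcp_pos: [0.4872, 0.1305, 0.2101]
eef_rot: [180.0, -0.0, -82.3]
contact_force: [-0.8, 0.6, -3.1]
gripper_width: 0.0121
```

```bash
python3 - <<'E'
from h import *
from plant import get_state,viewer
st=get_state();w=viewer.capture("wrist");cv2.imwrite("pics/wrist5.png",w["frame"])
print(st["tcp_pos"],st["eef_rot"],st["joints"],st["contact_force"],st["moment"],st["gripper_width"])
E
```

```text
[0.48722113 0.13049724 0.21006697] [ 1.79995554e+02 -3.54639459e-03 -8.23133670e+01] [ 3.73445226e+01  5.07304533e+00 -2.18532398e+01  9.89078891e-04
 -6.30793331e+01  6.03416624e+01] [-0.77498931  0.61025061 -3.07379812] [-0.15652892  0.05080368  0.00546414] 0.012123165124074558
```

View pics/wrist5.png

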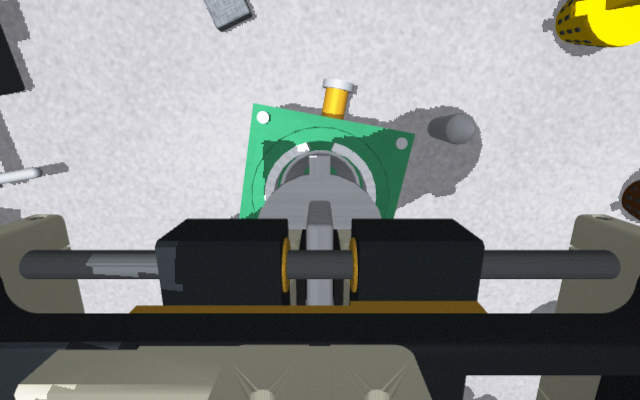

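Emit:
apply_moves --plan '[[255,[0,0,0.25],0],[255,[0,0,0.3],0],[255,[0,0,0.3],0],[255,[0,0,0.25],0],[255,[0,0,0.2],0],[255,[0,0,0.15],0],[255,[0,0,0.15],0],[255,[0,0,0.1],0],[255,[0,0,0],0],[255,[0,0,0],0]]'

```text
time_s: 11.75
tcp_pos: [0.4875, 0.1311, 0.1254]
eef_rot: [-180.0, 0.0, -82.3]
contact_force: [-0.5, 0.3, -2.9]
gripper_width: 0.0115
```

```bash
python3 - <<'E'
from h import *
from plant import get_state,viewer
st=get_state();w=viewer.capture("wrist");cv2.imwrite("pics/c6.png",cv2.resize(w["frame"][60:240,210:430],None,fx=3.5,fy=3.3,interpolation=cv2.INTER_CUBIC))
print(st["tcp_pos"],st["eef_rot"],st["contact_force"],st["moment"],st["gripper_width"])
E
```

```text
[0.48749632 0.13114162 0.1253504 ] [-1.79971895e+02  9.03987700e-03 -8.22530416e+01] [-0.52012325  0.31760196 -2.88974606] [-0.13889338 -0.02177152 -0.03162665] 0.011468572828802495
```

View pics/c6.png

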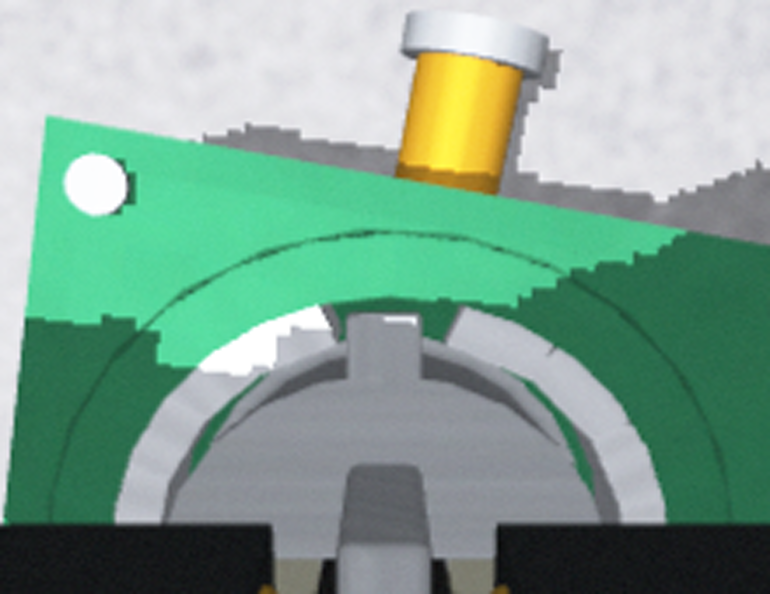

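Emit:
apply_moves --plan '[[255,[0.02,0,0],0],[255,[0,0,0.05],0],[255,[0,0,0.05],0],[255,[0,0,0.05],0],[255,[0,0,0.05],0],[255,[0,0,0],0]]'

```text
time_s: 12.55
tcp_pos: [0.4874, 0.13, 0.115]
eef_rot: [180.0, -0.0, -82.3]
contact_force: [-0.4, 0.9, -0.6]
gripper_width: 0.0117
```

Emit:
apply_moves --plan '[[255,[0,0,0.04],0],[255,[0,0,0.04],0],[255,[0,0,0],0],[255,[0,0,0],0]]'

```text
time_s: 13.05
tcp_pos: [0.4875, 0.13, 0.1112]
eef_rot: [-180.0, 0.0, -82.3]
contact_force: [-0.9, -1.0, 1.8]
gripper_width: 0.0117
```

Emit:
apply_moves --plan '[[255,[0,0,0.04],0],[255,[0,0,0.04],0],[255,[0,0,0],0],[255,[0,0,0],0]]'

```text
time_s: 13.55
tcp_pos: [0.4875, 0.1301, 0.1072]
eef_rot: [-180.0, 0.0, -82.3]
contact_force: [-1.3, -0.7, 4.0]
gripper_width: 0.0121
```

Emit:
apply_moves --plan '[[255,[0,0,0.04],0],[255,[0,0,0.04],0],[255,[0,0,0],0],[255,[0,0,0],0]]'

```text
time_s: 14.05
tcp_pos: [0.4876, 0.1301, 0.1032]
eef_rot: [-180.0, 0.0, -82.3]
contact_force: [-1.3, -0.0, 5.8]
gripper_width: 0.0119
```

Emit:
apply_moves --plan '[[255,[0,0,0.04],0],[255,[0,0,0.03],0],[255,[0,0,0],0],[255,[0,0,0],0]]'

```text
time_s: 14.55
tcp_pos: [0.4876, 0.1301, 0.0999]
eef_rot: [-180.0, -0.0, -82.3]
contact_force: [-3.3, -0.7, 8.0]
gripper_width: 0.0122
```

```bash
python3 - <<'E'
from h import *
from plant import get_state,viewer
st=get_state();w=viewer.capture("wrist");cv2.imwrite("pics/c7.png",cv2.resize(w["frame"][60:240,210:430],None,fx=3.5,fy=3.3,interpolation=cv2.INTER_CUBIC))
print(st["tcp_pos"],st["eef_rot"],st["contact_force"],st["moment"],st["gripper_width"])
E
```

```text
[0.48760258 0.13006655 0.09992747] [-1.79976066e+02 -1.31021258e-03 -8.22508675e+01] [-3.27900787 -0.74316455  8.01714034] [-0.37807827  1.22625145  0.04054433] 0.012217646864133808
```

View pics/c7.png

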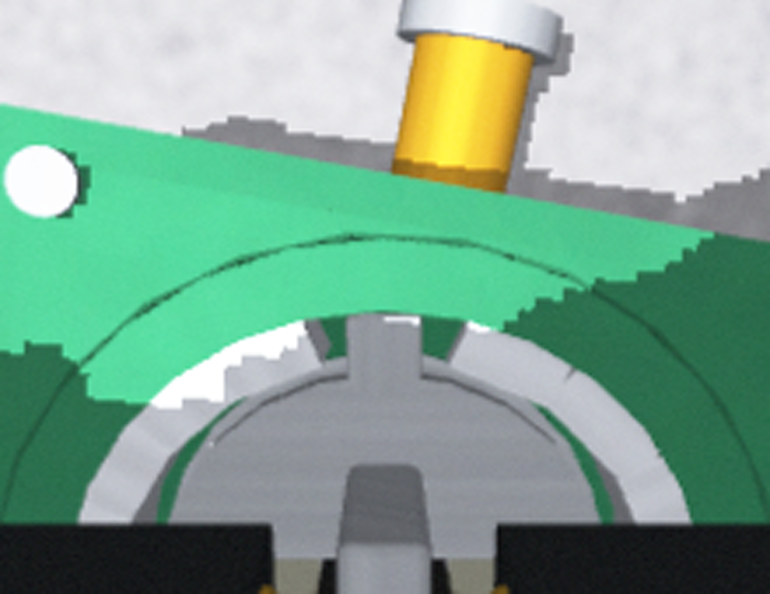

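Emit:
apply_moves --plan '[[255,[0,0.02,0],0],[255,[0,0,0],0],[255,[0,0,0],0]]'

```text
time_s: 14.98
tcp_pos: [0.4873, 0.1301, 0.1003]
eef_rot: [-179.9, 0.0, -82.2]
contact_force: [-0.4, -1.9, 8.1]
gripper_width: 0.0119
```

Emit:
apply_moves --plan '[[255,[0,0,0],0.4],[255,[0,0,0],0.4],[255,[0,0,0],0.4],[255,[0,0,0],0.4],[255,[0,0,0],0.4],[255,[0,0,0],0]]'

```text
time_s: 15.72
tcp_pos: [0.4875, 0.1304, 0.1003]
eef_rot: [-179.9, 0.1, -94.3]
contact_force: [-0.9, -1.2, 7.5]
gripper_width: 0.012
```

```bash
python3 -c "
from plant import get_state as g
s=g();print(s['tcp_pos'],s['eef_rot'],s['contact_force'],s['moment'])"
```

```text
[0.48751866 0.13035784 0.1003323 ] [-1.79879271e+02  5.43613337e-02 -9.42616169e+01] [-0.86990534 -1.20725359  7.5477921 ] [-0.47059231  0.28440983  0.00816407]
```

Emit:
apply_moves --plan '[[255,[0,0,0],0.5],[255,[0,0,0],0.5],[255,[0,0,0],0.5],[255,[0,0,0],0.5],[255,[0,0,0],0.5],[255,[0,0,0],0.5],[255,[0,0,0],0.5],[255,[0,0,0],0.5],[255,[0,0,0],0]]'

```text
time_s: 16.85
tcp_pos: [0.4877, 0.1304, 0.1004]
eef_rot: [-179.9, 0.1, -118.3]
contact_force: [0.5, -1.5, 7.9]
gripper_width: 0.0119
```

```bash
python3 -c "
from plant import get_state as g
s=g();print(s['tcp_pos'],s['eef_rot'],s['contact_force'],s['moment'])"
```

```text
[0.48768186 0.13044857 0.1004325 ] [-1.79899389e+02  1.18807574e-01 -1.18269281e+02] [ 0.45429339 -1.48571636  7.92849889] [-0.319908    0.1528728   0.01247591]
```

36° turned, still free. On to the stop in small steps.

Emit:
apply_moves --plan '[[255,[0,0,0],0.4],[255,[0,0,0],0.4],[255,[0,0,0],0.4],[255,[0,0,0],0.4],[255,[0,0,0],0.3],[255,[0,0,0],0]]'

```text
time_s: 17.6
tcp_pos: [0.4877, 0.1305, 0.1004]
eef_rot: [-179.9, 0.1, -129.7]
contact_force: [0.5, -1.0, 8.5]
gripper_width: 0.0117
```

```bash
python3 -c "
from plant import get_state as g
s=g();print(s['tcp_pos'],s['eef_rot'],s['contact_force'],s['moment'])"
```

```text
[0.48767566 0.13045786 0.10041092] [-1.79925928e+02  1.34807602e-01 -1.29650368e+02] [ 0.49153664 -1.00555687  8.45853227] [-0.27018639  0.16442579 -0.05235114]
```

Emit:
apply_moves --plan '[[255,[0,0,0],0.2],[255,[0,0,0],0.2],[255,[0,0,0],0.2],[255,[0,0,0],0]]'

```text
time_s: 18.1
tcp_pos: [0.4876, 0.1303, 0.1004]
eef_rot: [-179.9, 0.1, -133.1]
contact_force: [-0.7, -0.8, 9.2]
gripper_width: 0.0119
```

```bash
python3 -c "
from plant import get_state as g
s=g();print(s['tcp_pos'],s['eef_rot'],s['contact_force'],s['moment'])"
```

```text
[0.48756158 0.1303382  0.10040434] [-1.79919059e+02  1.08310974e-01 -1.33147117e+02] [-0.74843914 -0.81431824  9.17331031] [-0.40008698  0.30451589  0.79166663]
```

Emit:
apply_moves --plan '[[255,[0,0,-0.04],0],[255,[0,0,-0.04],0],[255,[0,0,-0.03],0],[255,[0,0,0],0],[255,[0,0,0],0]]'

```text
time_s: 18.73
tcp_pos: [0.4872, 0.1304, 0.1055]
eef_rot: [-180.0, 0.1, -133.2]
contact_force: [4.1, 1.5, -0.0]
gripper_width: 0.0124
```

```bash
python3 -c "
from plant import get_state as g,viewer
import cv2
s=g();print(s['tcp_pos'],s['eef_rot'],s['contact_force'],s['moment'])
cv2.imwrite('pics/c8.png',cv2.resize(viewer.capture('wrist')['frame'][60:240,210:430],None,fx=3.5,fy=3.3,interpolation=cv2.INTER_CUBIC))"
```

```text
[0.48717785 0.13044683 0.10545092] [-1.79971834e+02  9.24798258e-02 -1.33233993e+02] [ 4.08193509  1.51056997 -0.02270256] [ 0.63947628 -1.84727224  0.77627267]
```

View pics/c8.png

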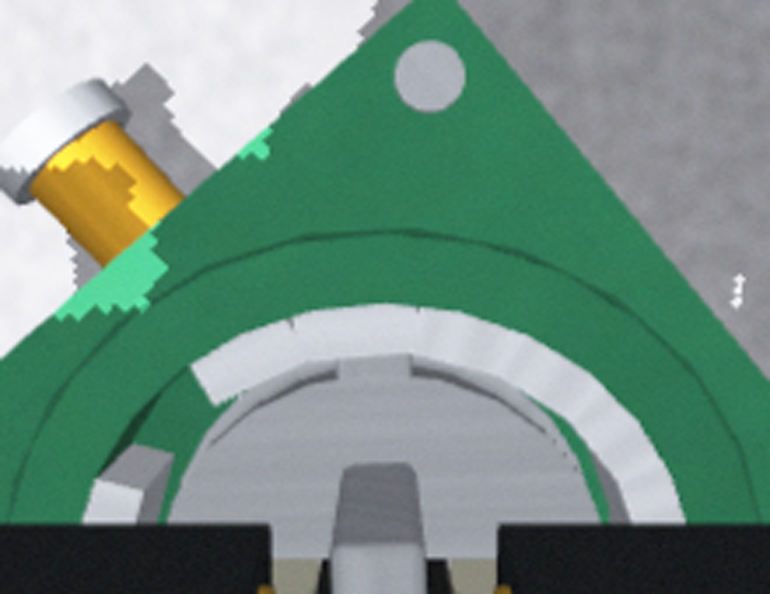

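Emit:
apply_moves --plan '[[205,[0,0,0],0],[190,[0,0,0],0],[190,[0,0,0],0],[190,[0,0,0],0],[190,[0,0,0],0],[190,[0,0,0],0]]'

```text
time_s: 19.52
tcp_pos: [0.4864, 0.1298, 0.105]
eef_rot: [180.0, -0.0, -133.3]
contact_force: [-0.5, 0.2, -0.3]
gripper_width: 0.0225
```

```bash
python3 -c "
from plant import get_state as g,viewer
import cv2
s=g();print(s['tcp_pos'],s['eef_rot'],s['contact_force'],s['moment'],s['gripper_width'])
cv2.imwrite('pics/c9.png',cv2.resize(viewer.capture('wrist')['frame'][60:240,210:430],None,fx=3.5,fy=3.3,interpolation=cv2.INTER_CUBIC))"
```

```text
[0.48635352 0.12983542 0.10503484] [ 1.79995152e+02 -9.76520016e-03 -1.33265798e+02] [-0.4706792   0.15481891 -0.34934849] [-0.07196582  0.03898305 -0.03441392] 0.022530912659525667
```

View pics/c9.png

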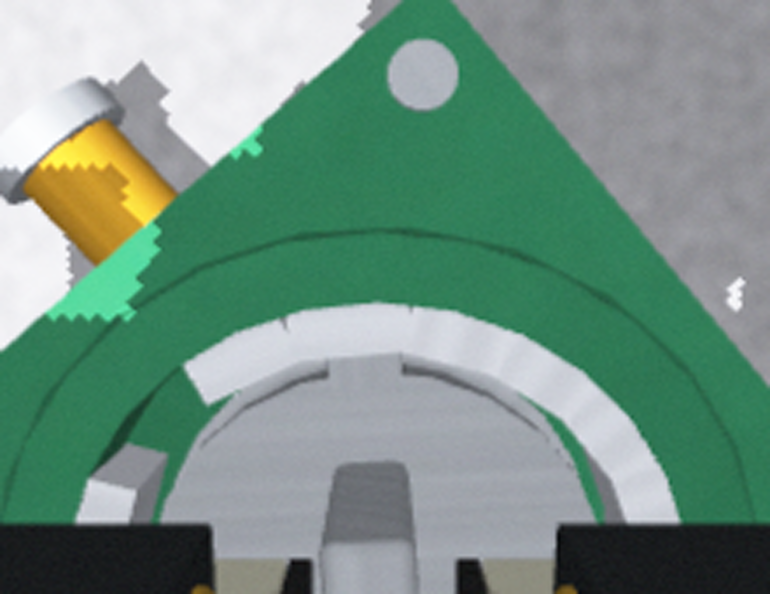

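Emit:
apply_moves --plan '[[190,[0,0,-0.2],0],[190,[0,0,-0.4],0],[190,[0,0,-0.6],0],[190,[0,0,-0.6],0],[190,[0,0,-0.4],0],[190,[0,0.7,-0.1],0],[190,[0,0.7,0],0],[190,[0,0.7,0],0],[190,[0,0,0],0],[190,[0,0,0],0]]'

```text
time_s: 20.82
tcp_pos: [0.4101, 0.202, 0.2207]
eef_rot: [-180.0, 0.0, -133.2]
contact_force: [-0.3, -0.1, 0.2]
gripper_width: 0.0221
```

```bash
python3 -c "
from h import *
from plant import get_state as g,viewer
s=g();print(s['tcp_pos'],s['eef_rot'],s['contact_force'],s['joints'])
cv2.imwrite('pics/w10.png',viewer.capture('wrist')['frame'])
cv2.imwrite('pics/side10.png',viewer.capture('side')['frame'])
cv2.imwrite('pics/scene10.png',cv2.resize(viewer.capture('scene')['frame'][130:290,270:470],None,fx=4,fy=3.7,interpolation=cv2.INTER_CUBIC))"
```

```text
[0.41009901 0.20198254 0.22067446] [-1.79994927e+02  4.87642415e-02 -1.33212354e+02] [-0.30634712 -0.06784033  0.24545224] [ 5.10361951e+01 -2.68541773e-01 -2.60594782e+01  9.63549856e-03
 -6.41608096e+01 -4.25274701e+00]
```

View pics/w10.png

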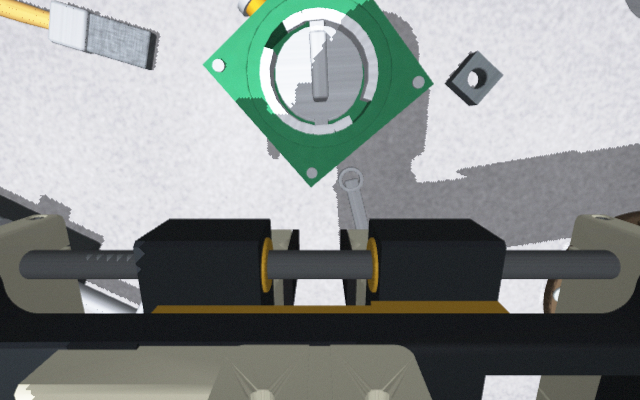

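View pics/scene10.png

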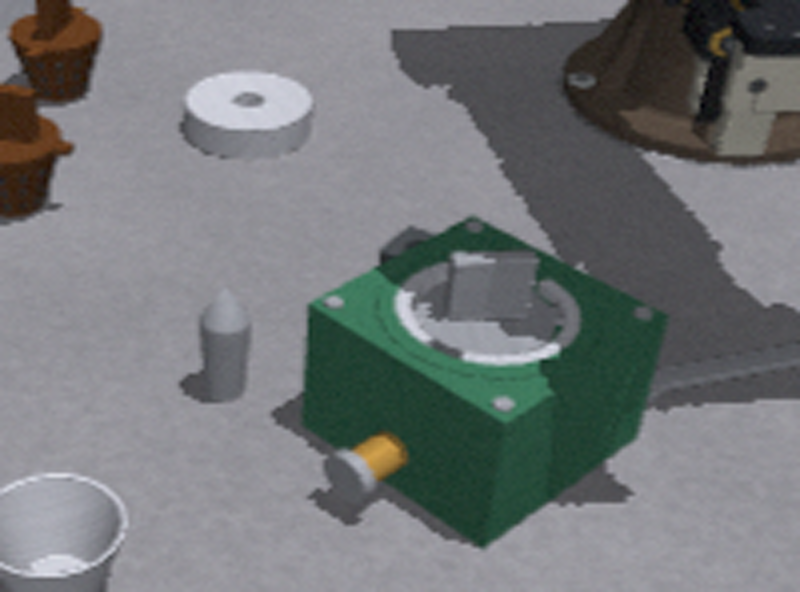

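View pics/side10.png

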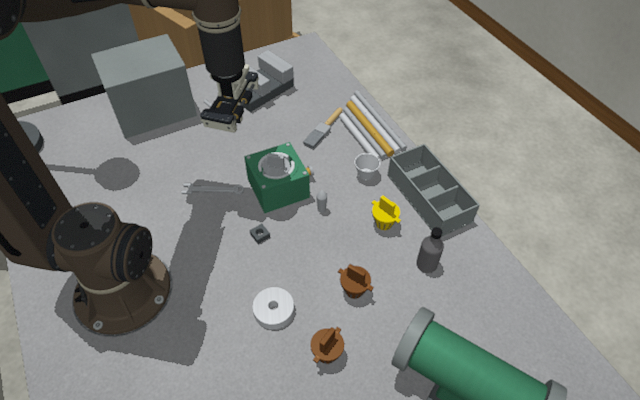

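```bash
python3 -c "
import cv2
w=cv2.imread('pics/w10.png');s=cv2.imread('pics/side10.png')
a=cv2.resize(w[0:140,250:390],None,fx=4,fy=4,interpolation=cv2.INTER_CUBIC)
b=cv2.resize(s[140:190,245:315],None,fx=8,fy=8,interpolation=cv2.INTER_CUBIC)
cv2.imwrite('pics/c11.png',a);cv2.imwrite('pics/c12.png',b)"
```

```text
(no output)
```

View pics/c11.png

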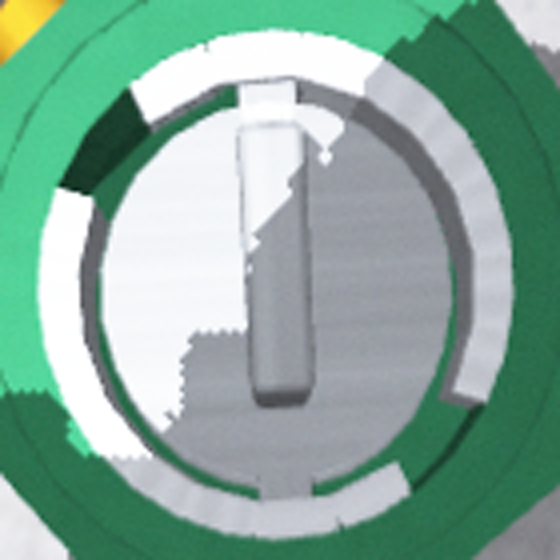

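View pics/c12.png

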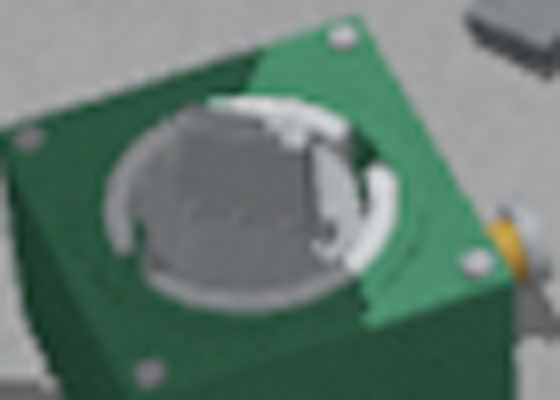

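```bash
python3 - <<'E'
from h import *
from plant import get_state,viewer
np.set_printoptions(precision=4,suppress=True)
st=get_state();w=viewer.capture("wrist");c=viewer.capture("scene")
L=lambda p,x0,y0,kx,ky:(np.array(p,float)+.5)/[kx,ky]-.5+[x0,y0]
a=L([(240,124),(302,124),(312,390),(252,390)],250,0,4,4); b=L([(453,254),(539,254)],270,130,4,3.7)
for z in (.132,.136,.14,.144,.148):
    H=ray_wrist(w,st,a,z);P=ray_fixed(c,b,z)
    print(z,H.mean(0)[:2],P.mean(0)[:2],np.linalg.norm(H[0]-H[3]),np.linalg.norm(H.mean(0)-P.mean(0)),np.linalg.norm(P[0]-P[1]))
# cap/ring centres
G=ray_wrist(w,st,L([(268,80),(286,499)],250,0,4,4),.096);print("lug tips",np.linalg.norm(G[0]-G[1]),G.mean(0))
R=ray_wrist(w,st,L([(40,290),(140,85),(270,30),(510,270),(290,537),(50,220),(485,170),(390,505)],250,0,4,4),.1);print("ring",circ(R))
C=ray_wrist(w,st,L([(102,290),(452,290),(110,230),(440,220),(425,400),(150,425),(140,160)],250,0,4,4),.096);print("cap",circ(C))
E
```

```text
0.132 [0.4887 0.1291] [0.4762 0.1236] 0.04604045753039541 0.013559090639965167 0.04699175665096458
0.136 [0.4882 0.1295] [0.481  0.1266] 0.04529222812754615 0.007757005675290349 0.04659554388164948
0.14 [0.4877 0.13  ] [0.4857 0.1296] 0.044543998724697005 0.001999591709675342 0.04619933111233441
0.144 [0.4872 0.1304] [0.4905 0.1326] 0.04379576932184776 0.003915434696114904 0.04580311834301943
0.148 [0.4867 0.1308] [0.4952 0.1355] 0.04304753991899853 0.009704015798055113 0.04540690557370424
lug tips 0.08426040047155689 [0.4875 0.1301 0.096 ]
ring (array([0.4873, 0.1305]), np.float64(0.04981859274938379))
cap (array([0.4877, 0.1301]), np.float64(0.0382529868851429))
```

```bash
python3 -c "
from plant import close_job,get_state
print(close_job());s=get_state();print(s['time_s'],s['contact_force'])"
```

```text
the job is handed in; nothing more can be done
None
the job is handed in; nothing more can be done
```

The strainer is back in the green filter box, pressed down, turned clockwise to the stop and released. The job is handed in, at about 21 s of the 72 s allowed. `close_job` gives no verdict, so what follows is from my own readings.

- **Finding and gripping:** I took the steel strainer at (0.527, −0.132), not the brown or yellow ones, and pinched its handle. The slot line measured 7.6° from the world x axis.
- **Pressing:** I lowered the lugs into the slots in small steps to about 18 mm below the mouth. The net push was about 11 N, as expected from the spring alone. A 3 N side force showed up at depth, and moving about 1 mm sideways cleared it.
- **Turning:** The strainer turned freely to about 51° clockwise, where the turning moment rose to 0.8 N m at the stop. I raised the gripper about 5 mm with the spring, opened it and backed away.
- **Last checks:**
  - The top of the handle measured about 0.141 m high, putting the mid point about 11 mm below the mouth (target 12 mm).
  - The cap and ring centres agreed within about 0.6 mm, and both lugs were under the ledges.
  - The gripper was clear with no contact force.
  - I saw no bystander out of place in the last pictures; I compared them by eye and did not measure.
- **Readings that disagreed:** The mouth centre differed by 1–2 mm between views, which I settled from the close-up wrist picture. After I raised the gripper and before I opened it, there was a sideways moment of about 1.9 N m and a 4 N side force. Both vanished on release.

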